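# Draw out the autosampler tray and load a vial

## Task

The sample feeder's flat steel tray is still inside and has no handle: press down on its bare top, just firmly enough to grip it, and drag it back towards you by friction until it is fully out against its front stop, taking care never to bear down hard on it. Then take the capped vial from the small white stand, stand it upright in the empty middle pocket of the drawn-out tray, all the way down, and let go. Leave the other things on the bench where they are.

Things in the scene. Friction and masses are not known exactly. Their poses are not given: they have to be found in the camera images.
- feeder: low white hood fixed to the bench, 240 deep x 300 wide x 106 mm tall; origin on the bench below the middle of its front face, x into the hood, y left, z up. From it a channel with rails 1 mm below the tray's top runs 220 mm out along -x to a low front stop. It may be up to 50 mrad out of level, so the tray may rise or sink by up to 6 mm on its way. The hood overhangs the tray by 44 mm.
- slide (a joint): how far the tray has been drawn out along the feeder's -x: 0 is fully in, 0.110 m is fully out against the front stop. It starts between 0 and 0.030. The tray slides with about 5 N of dry friction (a steady press of 15 to 17 N carries it, less lets the fingers slip), has no spring and stays where it is left.
- tray: flat steel tray, 210 long (x, into the hood) x 150 wide x 16 mm thick, its top about 42 mm above the bench at the hood; origin at the centre of its underside. Its bare front 100 mm is always outside the hood. Near its far end an empty pocket lies in the middle, and 52 mm to each side a fixed vial stands 36 mm above the top. Pressed down, it gives about 0.07 mm per N. Never load it with more than 25 N.
- tray_front (a point): middle of the tray's front edge, on its top face
- tray_pocket (a point): centre of the mouth of the empty pocket, level with the tray's top face; the pocket is round, 28 mm wide with a 2 mm chamfer and 10 mm deep, 178 mm behind the tray's front edge; hidden beneath the hood until the tray is nearly out, when fully out it lies 32 mm in front of the hood
- stand: flat white plastic stand fixed to the bench, 60 x 110 x 14 mm tall, with one socket 8 mm deep at its centre that holds the vial at the start; origin at the centre of its underside
- vial_center (a point): centre (half-way up) of the capped amber vial, 22.5 mm in diameter and 46 mm tall overall (the top 8 mm is a metal cap 21 mm wide), mass 20 to 45 g; it stands upright in the stand with its foot 6 mm above the bench. Grip its upper half, so that the fingertips clear stand and tray.
- vial_foot (a point): centre of the vial's underside
- beaker: clear beaker, 70 mm wide, 90 mm tall; a bystander
- reagent: amber reagent bottle, 70 mm wide, 140 mm tall; a bystander
- carton: small cardboard carton, 70 x 100 x 45 mm tall; a bystander
- jar: small white jar, 54 mm wide, 60 mm tall; a bystander
- spatula: spatula, 190 mm long, lying flat; a bystander

How it is judged:
By the outcome, as a careful person would: the job done as asked, in the order asked, and still so for the second after the job is handed in, with the robot touching nothing.
It also fails if it takes over 67 s, if anything falls off the work surface, if the arm or the gripper's body presses on something with over 40 N, if the wrist force passes 120 N, or if a joint passes its speed limit or range.

## Robot

A 6-joint arm with a two-finger parallel gripper is mounted at the origin on the work surface. World frame = base frame: x ahead of the robot, y to its left, z up, the work surface at z = 0. Lengths are in mm, angles in rad, forces in N, time in s.
With the tool pointing down it reaches from about 275 to 1000 mm from the base axis. Payload 8.4 kg.
Tool frame: the origin (TCP) lies at the very end of the fingers, on their centre line; the grasp point (between the pads) lies 19 mm behind it; z points along the fingers, y is the direction in which the jaws open and shut (so a half turn about z gives the same grasp; the last joint's range is limited). The gripper opens to 85 mm and grips with 20 to 120 N. Pads are 22 mm wide; open, the fingers measure 114 mm over their backs; the gripper's body (76 mm by 85 mm) begins 54 mm behind the grasp point. The pads swing forward as they close: fully open they stand 13 mm farther back than shut.
Start: joints at [1.245, 0.353, 1.633, -0, 1.155, -0.002], TCP at [198.856, 592.524, 231.281] pointing down, gripper open.
Joint ranges: [-2.63, 2.63], [-0.92, 2.1], [0.06, 2.66], [-1.3, 4.44], [0, 2.69], [-3.02, 3.02]. Speed limits (rad/s): [2.22, 2.22, 2.79, 3.14, 3.14, 3.14].

## Interface

Orientations are given as [roll, pitch, yaw] about the fixed x, y, z axes, in that order (R = Rz(yaw) Ry(pitch) Rx(roll)).
In Python, from rig import r gives the robot as it stands.
- The arm moves only by the tool move_arm, never from a script. Its argument "increments" is a list of rows, each an object of numbers: "tx", "ty", "tz": the shift along the tool's x, y, z in cm; "rx", "ry", "rz": the turn, a rotation vector about the tool's x, y, z in degrees; "gripper": the gripper's target within -1 to 1 (fully open at 1, half-way at 0, shut at -1). A call has 1 to 12 rows; each row shifts and turns the commanded pose from where the row before left it, along the tool's axes as they then stand; what a row does not reach is not made up. A row lasts 1/10 s, in which the tool goes at most 50 mm and 8.59 degrees, less where a joint would pass 70% of its speed; a pose out of reach is approached as far as the arm can. A call is refused whole if a number of a shift passes 5 or a number of a turn 8.59, either way. A call with a gripper value outside its range is refused whole. The fingers move at their own pace and stop on an object; "squeeze" is the grip in N (left out, the last holds). Time passes only in rows, so rows that do not move let the fingers close. It gives the time, the measured TCP pose, the force and the opening at its end, in the units of the state.
- r.sense(): the state, without advancing time (a new reading comes with each control period).
- r.grab_frame(name): name is "scene" or "top" or "wrist"; returns (picture, depth): 384x512x3 uint8, red, green, blue; 384x512 float32, mm along the optical axis (not along the pixel's ray), 0 where there is no reading.
- r.camera_model(name): a dict with "fx", "fy", "cx", "cy" (pixels), "k1" (the pictures are not rectified: a ray, as slopes to the right and down, at radius r is drawn at 1 + k1 r^2 times it, then the intrinsics apply), "R" (3x3) and "t" (3): a world point X has camera coordinates R X + t; the wrist camera has in their place "hand_eye" (4x4, takes a point from camera to tool coordinates, whose origin is the TCP and whose axes are the flange's). Camera axes: x right, y down, z forward; pixel columns grow to the right and rows downward; lengths in mm; the calibration is good to about 2 mm. A picture is of the moment at which its call begins: read the wrist's pose just before it. camera_model takes no time and is no camera call.
- r.sign_off(): hands the job in, once; it reports no verdict.
Trained networks look in the newest picture that a camera, given by its name, has taken for a name from the list of things; names that differ only in an ending like _2 or _b are one class to them, and where a whole thing is asked for, a point or a joint stands for the part that bears it (a point fixed in the world has none). Each returns a list of dicts, best first, with "confidence" (0 to 1); they miss things now and then, are a little off and sometimes report something else, mostly with a low value. They report only what shows in the picture. A call takes as long as a camera call.
- r.cut_out(query, camera): "mask" (384x512 bool, what is visible of it) and "bbox" ([left, top, right, bottom] in pixels, round what is visible of it).
- r.place_of(query, camera): "location" ([row, column] in pixels: a listed point, or the origin of a listed thing).
The state is a dict: "clock": time; "qpos": joint angles; "qvel": joint speeds; "joint_efforts": joint torques, N m; "eef_pos": TCP position; "tcp_rot": TCP orientation; "contact_force": force on the tool from outside, world axes, zero at the start; "wrist_torque": the same for the moment, N m; "opening": opening from 0.0 (shut) to 1.0 (fully open).
Only numpy, scipy, OpenCV 4.12 (cv2) and the standard library are available. Lean on these libraries where they do the work, as an engineer would, in place of code of your own. Each camera call takes 0.05 s, during which the arm holds its last target. There are 200 camera calls.

## Working session

There is one attempt and no reset: what is moved stays moved. The work goes in short steps, Python scripts to look and compute and a tool call to move; the robot and the scene stay as the last step left them, time stands still between calls to the robot, and variables do not carry over. Pictures are saved under pics/ and viewed, about 8 in all and at most 12, crops included, and the job is handed in when it is done.

Besides the shell and the picture viewer there is one more tool, called after "Request:" as name([rows], argument=value, ...), one row to a line, values as JSON. move_arm: Moves the arm, as the interface text tells. Its arguments: {"type":"object","properties":{"increments":{"type":"array","items":{"type":"object","properties":{"tx":{"type":"number"},"ty":{"type":"number"},"tz":{"type":"number"},"rx":{"type":"number"},"ry":{"type":"number"},"rz":{"type":"number"},"gripper":{"type":"number"}}}},"squeeze":{"type":"number"}},"required":["increments"]}

```bash
ls; mkdir -p pics; cat > h.py <<'E'
import numpy as np, cv2
from rig import r
from scipy.spatial.transform import Rotation as Ro
def pose():
    s=r.sense(); T=np.eye(4); T[:3,:3]=Ro.from_euler('xyz',s['tcp_rot']).as_matrix(); T[:3,3]=s['eef_pos']; return T
def cam(n,T=None):
    m=r.camera_model(n)
    if n=='wrist':
        C=(pose() if T is None else T)@np.array(m['hand_eye'])
    else:
        C=np.eye(4); R=np.array(m['R']); C[:3,:3]=R.T; C[:3,3]=-R.T@np.array(m['t'])
    return m,C
def ray(m,u,v):
    d=np.stack([(np.asarray(u,float)-m['cx'])/m['fx'],(np.asarray(v,float)-m['cy'])/m['fy']],-1)
    p=d.copy()
    for _ in range(10): p=d/(1+m['k1']*(p**2).sum(-1,keepdims=True))
    return np.concatenate([p,np.ones(p.shape[:-1]+(1,))],-1)
def world(m,C,u,v,z): return (ray(m,u,v)*np.asarray(z,float)[...,None])@C[:3,:3].T+C[:3,3]
def onplane(m,C,u,v,h):
    d=ray(m,u,v)@C[:3,:3].T; return C[:3,3]+d*((h-C[2,3])/d[...,2])[...,None]
def cloud(m,C,dep):
    v,u=np.mgrid[:384,:512]; return world(m,C,u,v,dep)
def save(n,im): cv2.imwrite('pics/'+n,cv2.cvtColor(im,cv2.COLOR_RGB2BGR))
E
python3 - <<'E'
from h import *
s=r.sense(); print(s)
for n in('top','scene'):
    im,dep=r.grab_frame(n); save(n+'0.png',im); np.save(n+'0.npy',dep)
    m,C=cam(n); P=cloud(m,C,dep); print(n,{k:m[k] for k in('fx','cx','cy','k1')},C[:3,3])
    for q in('tray_front','tray_pocket','vial_center','vial_foot','stand','feeder','tray'):
        for d in r.place_of(q,n)[:1]:
            a,b=d['location']; i,j=int(round(a)),int(round(b))
            print(q,d['confidence'],np.round(d['location'],1),P[np.clip(i,0,383),np.clip(j,0,511)].round(1))
E
```

```text
pics
{'clock': 0.0, 'qpos': array([ 1.24460299e+00,  3.53600995e-01,  1.63419575e+00,  1.99718671e-05,
        1.15518793e+00, -2.40354601e-03]), 'qvel': array([-0.0012871 , -0.00038983, -0.00159866,  0.00072646, -0.00062449,
       -0.00035303]), 'joint_efforts': array([ 1.48369359e-04, -6.05254984e+01, -3.42081606e+01,  4.15534828e-05,
        9.10969247e-03, -1.49040511e-05]), 'eef_pos': array([198.68514967, 592.04495217, 230.56476468]), 'tcp_rot': array([-3.14020068e+00, -2.16061674e-05,  2.81779477e+00]), 'contact_force': array([-0.72021418,  0.16823114,  0.35259108]), 'wrist_torque': array([0.02409798, 0.02419265, 0.00442553]), 'opening': 1.0007185660794893}
top {'fx': 450.586089288802, 'cx': 264.2139237853845, 'cy': 186.52706068850654, 'k1': -0.0203799650944769} [ 495.09919998  -14.27268313 1521.52398692]
tray_front 0.56 [197.9 249.3] [557.3  35.5  30.8]
vial_center 0.51 [213.8 339.4] [ 498.6 -264.    12.2]
vial_foot 0.39 [211.  334.2] [ 508.8 -244.4   32.8]
stand 0.71 [207.4 335.7] [ 521.7 -249.8   42.4]
feeder 0.95 [163.8 250.5] [669.6  30.   38. ]
tray 0.74 [164.9 248. ] [666.2  36.6  39.4]
scene {'fx': 400.3520983789253, 'cx': 250.58637207807024, 'cy': 189.63724446945733, 'k1': -0.11491184815171274} [1198.09186758 -621.87458613  708.9192052 ]
tray_front 0.72 [179.1 262.6] [572.2  26.   40.7]
vial_center 0.66 [216.7 166.1] [ 518.7 -261.4   33.4]
vial_foot 0.53 [223.  166.8] [ 520.7 -262.2   14.7]
stand 0.63 [225.3 166.9] [ 525.4 -265.5   13.1]
feeder 0.75 [209.8 294.4] [765.2 -65.9 104.7]
tray 0.69 [200.9 293.5] [742.9 -41.3 104.2]
```

View pics/top0.png

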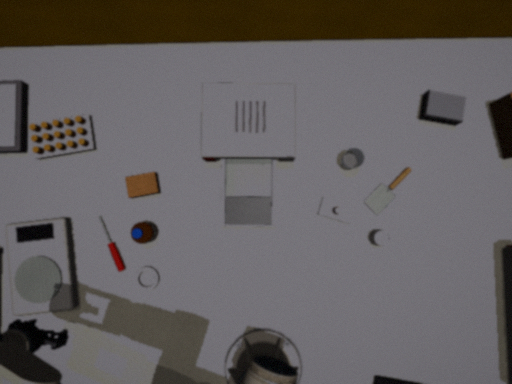

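View pics/scene0.png

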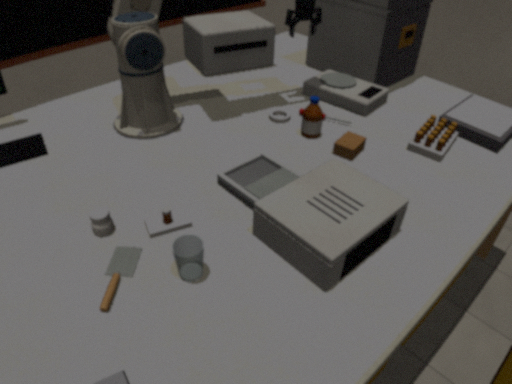

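```bash
python3 - <<'E'
from h import *
m,C=cam('top'); dep=np.load('top0.npy'); P=cloud(m,C,dep)
# hood top
k=(P[...,2]>90)&(P[...,2]<120)&(P[...,0]>600)&(abs(P[...,1])<250)
n,l,st,ce=cv2.connectedComponentsWithStats(k.astype(np.uint8)); i=1+np.argmax(st[1:,4]); k=l==i
q=P[k]; print('hood',k.sum(),cv2.minAreaRect(q[:,:2].astype(np.float32)),cv2.boxPoints(cv2.minAreaRect(q[:,:2].astype(np.float32))).round(1))
A=np.c_[q[:,:2],np.ones(len(q))]; print('plane',np.linalg.lstsq(A,q[:,2],rcond=None)[0],np.median(q[:,2]))
for nme in('top','scene'):
  im,dep=r.grab_frame(nme); m,C=cam(nme); P=cloud(m,C,dep)
  for qn in('tray','feeder','vial_center','stand'):
    for d in r.cut_out(qn,nme)[:1]:
        k=d['mask']; q=P[k&(dep>0)]; print(nme,qn,d['confidence'],d['bbox'],k.sum(),np.percentile(q,[3,50,97],axis=0).round(0).tolist())
        if nme=='top' and qn in('tray',): print(cv2.boxPoints(cv2.minAreaRect(q[:,:2].astype(np.float32))).round(1))
E
```

```text
hood 7039 ((803.24951171875, 31.787269592285156), (300.14227294921875, 241.9566650390625), 88.765869140625) [[ 679.1 -115.6]
 [ 921.  -120.9]
 [ 927.4  179.2]
 [ 685.5  184.4]]
plane [2.31930878e-03 1.65798259e-04 1.04241563e+02] 106.10649690535024
top tray 0.82 [225.4, 157.6, 273.8, 195.7] 1767 [[568.0, -36.0, 35.0], [628.0, 34.0, 41.0], [687.0, 107.0, 47.0]]
[[562.  -40.5]
 [688.3 -43.4]
 [691.8 109.3]
 [565.5 112.2]]
top feeder 0.81 [200.8, 85.1, 296.5, 227.6] 10890 [[484.0, -105.0, 21.0], [735.0, 33.0, 104.0], [911.0, 166.0, 111.0]]
top stand 0.9 [316.2, 198.0, 355.9, 223.5] 592 [[475.0, -305.0, 1.0], [511.0, -250.0, 14.0], [546.0, -201.0, 22.0]]
scene tray 0.8 [249.1, 169.8, 298.6, 199.7] 764 [[566.0, -37.0, 38.0], [599.0, 28.0, 40.0], [629.0, 104.0, 43.0]]
scene feeder 0.93 [218.8, 151.2, 410.6, 294.9] 15099 [[486.0, -122.0, 8.0], [809.0, -16.0, 104.0], [926.0, 160.0, 107.0]]
scene vial_center 0.66 [162.1, 205.6, 167.7, 225.2] 114 [[508.0, -266.0, 15.0], [519.0, -259.0, 41.0], [524.0, -249.0, 53.0]]
scene stand 0.87 [141.9, 210.3, 194.5, 235.3] 761 [[477.0, -310.0, 1.0], [523.0, -265.0, 13.0], [553.0, -208.0, 15.0]]
```

Request:
move_arm([
  {"rz": -8.58,"gripper": -1},
  {"rz": -8.58},
  {"tx": -2.93,"ty": -3.91},
  {"tx": -2.93,"ty": -3.91},
  {"tx": -2.93,"ty": -3.91},
  {"tx": -2.93,"ty": -3.91},
  {"tx": -2.93,"ty": -3.91},
  {"tx": -2.93,"ty": -3.91},
  {"tx": -2.93,"ty": -3.91},
  {"tx": -2.93,"ty": -3.91},
  {"tx": -2.93,"ty": -3.91},
  {"tx": -2.93,"ty": -3.91},
])

```text
invalid input
```

Request:
move_arm([
  {"tx": -2.93,"ty": -3.91},
  {"tx": -2.93,"ty": -3.91},
  {"tx": -2.93,"ty": -3.91},
  {"tx": -2.93,"ty": -3.91},
  {},
  {},
])

```text
invalid input
```

```bash
python3 - <<'E'
from h import *
T=pose(); im,dep=r.grab_frame('wrist'); save('w1.png',im); m,C=cam('wrist',T); P=cloud(m,C,dep)
s=r.sense();print(s['clock'],s['eef_pos'],s['tcp_rot'],s['contact_force'],s['opening'])
print(C[:3,3],C[:3,2])
for q in('tray_front','tray_pocket'):
    for d in r.place_of(q,'wrist')[:2]:
        a,b=d['location'];print(q,d['confidence'],np.round(d['location']),P[np.clip(int(a),0,383),np.clip(int(b),0,511)].round(1))
for d in r.cut_out('tray','wrist')[:1]:
    k=cv2.erode(d['mask'].astype(np.uint8),np.ones((5,5)))>0; q=P[k&(dep>0)]
    q=q[abs(q[:,2]-np.median(q[:,2]))<6]
    A=np.c_[q[:,:2]-[600,35],np.ones(len(q))]; print('plane',len(q),np.linalg.lstsq(A,q[:,2],rcond=None)[0],q.min(0),q.max(0))
    print(cv2.boxPoints(cv2.minAreaRect(q[:,:2].astype(np.float32))).round(1))
E
```

```text
1.35 [198.85029148 592.51326394 231.27340925] [-3.14154745e+00 -4.22677404e-07  2.81781425e+00] [0.0546632  0.1699776  0.68504378] 1.0028440374340428
[132.6389122  615.03236769 372.57158013] [ 0.26560691 -0.08987851 -0.95988271]
```

View pics/w1.png

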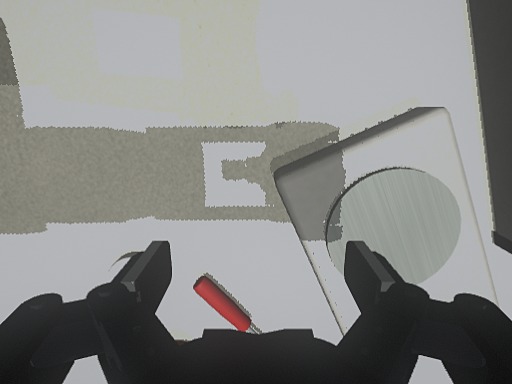

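The wrist picture shows the balance and the screwdriver beneath the start pose; the arm did not move (the call was refused). I retry with every field given.

Request:
move_arm([
  {"tx": 0,"ty": 0,"tz": 0,"rx": 0,"ry": 0,"rz": -8.58,"gripper": -1},
  {"tx": 0,"ty": 0,"tz": 0,"rx": 0,"ry": 0,"rz": -8.58,"gripper": -1},
  {"tx": -2.93,"ty": -3.91,"tz": 0,"rx": 0,"ry": 0,"rz": 0,"gripper": -1},
  {"tx": -2.93,"ty": -3.91,"tz": 0,"rx": 0,"ry": 0,"rz": 0,"gripper": -1},
  {"tx": -2.93,"ty": -3.91,"tz": 0,"rx": 0,"ry": 0,"rz": 0,"gripper": -1},
  {"tx": -2.93,"ty": -3.91,"tz": 0,"rx": 0,"ry": 0,"rz": 0,"gripper": -1},
  {"tx": -2.93,"ty": -3.91,"tz": 0,"rx": 0,"ry": 0,"rz": 0,"gripper": -1},
  {"tx": -2.93,"ty": -3.91,"tz": 0,"rx": 0,"ry": 0,"rz": 0,"gripper": -1},
  {"tx": -2.93,"ty": -3.91,"tz": 0,"rx": 0,"ry": 0,"rz": 0,"gripper": -1},
  {"tx": -2.93,"ty": -3.91,"tz": 0,"rx": 0,"ry": 0,"rz": 0,"gripper": -1},
  {"tx": -2.93,"ty": -3.91,"tz": 0,"rx": 0,"ry": 0,"rz": 0,"gripper": -1},
  {"tx": -2.93,"ty": -3.91,"tz": 0,"rx": 0,"ry": 0,"rz": 0,"gripper": -1},
], squeeze=40)

```text
clock: 2.7
eef_pos: [483.3, 192.8, 231.6]
tcp_rot: [3.141, 0.001, 3.117]
contact_force: [0.7, 0.4, -0.1]
opening: -0.001
```

Request:
move_arm([
  {"tx": -2.93,"ty": -3.91},
  {"tx": -2.93,"ty": -3.91},
  {"tx": -2.93,"ty": -3.91},
  {"tx": -2.93,"ty": -3.91},
  {"tx": 0,"tz": 4},
  {"tx": 0},
], squeeze=40)

```text
invalid input
```

```bash
cat > w.py <<'E'
from h import *
import sys
T=pose(); s=r.sense(); im,dep=r.grab_frame('wrist'); save(sys.argv[1],im); m,C=cam('wrist',T); P=cloud(m,C,dep)
print(s['clock'],s['eef_pos'],s['tcp_rot'],s['contact_force'],s['opening'])
for q in('tray_front','tray_pocket'):
    for d in r.place_of(q,'wrist')[:2]:
        a,b=d['location'];print(q,round(d['confidence'],2),np.round(d['location']),P[np.clip(int(a),0,383),np.clip(int(b),0,511)].round(1),onplane(m,C,b,a,41.).round(1))
for d in r.cut_out('tray','wrist')[:1]:
    k=cv2.erode(d['mask'].astype(np.uint8),np.ones((5,5)))>0; q=P[k&(dep>0)]
    q=q[abs(q[:,2]-np.median(q[:,2]))<6]
    A=np.c_[q[:,:2]-[600,35],np.ones(len(q))]; print('plane',d['bbox'],len(q),np.linalg.lstsq(A,q[:,2],rcond=None)[0],q.min(0),q.max(0))
    print(cv2.boxPoints(cv2.minAreaRect(q[:,:2].astype(np.float32))).round(1).tolist())
E
python3 w.py w2.png
```

```text
2.7 [483.25430937 192.7582411  231.62377456] [3.14122518e+00 7.11488489e-04 3.11730339e+00] [ 0.74061361  0.42485878 -0.08788186] -0.0008101762211444646
tray_front 0.97 [242. 130.] [571.9  30.1  39.1] [571.1  31.9  41. ]
plane [72.8, 236.5, 200.1, 341.0] 6006 [1.89675938e-02 1.45236048e-03 3.92941130e+01] [563.77333177 -38.89528398  33.4424054 ] [708.35407754 111.12499361  42.37527454]
[[563.5, -36.29999923706055], [705.4000244140625, -41.5], [710.7999877929688, 106.5], [568.9000244140625, 111.5999984741211]]
```

View pics/w2.png

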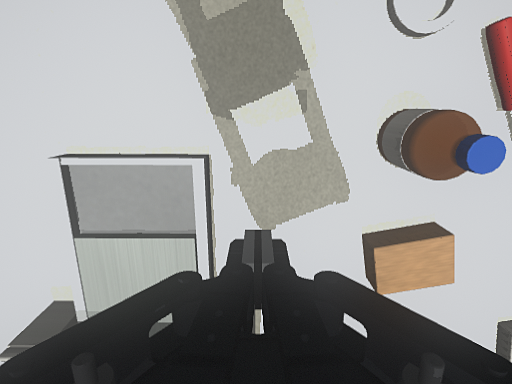

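The wrist picture shows the tray front edge at row 236 (columns 75–197), the channel above it, and the hood at the lower left. Its front edge is at x≈566, y≈35, z≈39, sinking towards the front.

Request:
move_arm([
  {"tx": -2.93,"ty": -3.91,"tz": 0,"rx": 0,"ry": 0,"rz": 0,"gripper": -1},
  {"tx": -2.93,"ty": -3.91,"tz": 0,"rx": 0,"ry": 0,"rz": 0,"gripper": -1},
  {"tx": -2.93,"ty": -3.91,"tz": 0,"rx": 0,"ry": 0,"rz": 0,"gripper": -1},
  {"tx": -2.93,"ty": -3.91,"tz": 0,"rx": 0,"ry": 0,"rz": 0,"gripper": -1},
  {"tx": 0,"ty": 0,"tz": 4.2,"rx": 0,"ry": 0,"rz": 0,"gripper": -1},
  {"tx": 0,"ty": 0,"tz": 4.2,"rx": 0,"ry": 0,"rz": 0,"gripper": -1},
  {"tx": 0,"ty": 0,"tz": 4.2,"rx": 0,"ry": 0,"rz": 0,"gripper": -1},
  {"tx": 0,"ty": 0,"tz": 3.9,"rx": 0,"ry": 0,"rz": 0,"gripper": -1},
  {"tx": 0,"ty": 0,"tz": 0,"rx": 0,"ry": 0,"rz": 0,"gripper": -1},
  {"tx": 0,"ty": 0,"tz": 0,"rx": 0,"ry": 0,"rz": 0,"gripper": -1},
  {"tx": 0,"ty": 0,"tz": 0,"rx": 0,"ry": 0,"rz": 0,"gripper": -1},
])

```text
clock: 4.0
eef_pos: [597.2, 36.2, 68.6]
tcp_rot: [3.141, 0.003, 3.118]
contact_force: [-0.1, 0.4, 0.1]
opening: 0.0
```

Request:
move_arm([
  {"tx": 0,"ty": 0,"tz": 1.5,"rx": 0,"ry": 0,"rz": 0,"gripper": -1},
  {"tx": 0,"ty": 0,"tz": 0.7,"rx": 0,"ry": 0,"rz": 0,"gripper": -1},
  {"tx": 0,"ty": 0,"tz": 0,"rx": 0,"ry": 0,"rz": 0,"gripper": -1},
  {"tx": 0,"ty": 0,"tz": 0,"rx": 0,"ry": 0,"rz": 0,"gripper": -1},
])

```text
clock: 4.4
eef_pos: [595.5, 35.2, 44.2]
tcp_rot: [-3.142, -0.0, 3.117]
contact_force: [0.6, 0.6, -0.0]
opening: 0.0
```

Request:
move_arm([
  {"tx": 0,"ty": 0,"tz": 0,"rx": 0,"ry": 0,"rz": 0,"gripper": -1},
  {"tx": 0,"ty": 0,"tz": 0,"rx": 0,"ry": 0,"rz": 0,"gripper": -1},
])

```text
clock: 4.6
eef_pos: [595.9, 35.2, 44.6]
tcp_rot: [3.142, 0.0, 3.117]
contact_force: [0.3, -0.1, -0.6]
opening: 0.003
```

Request:
move_arm([
  {"tx": 0,"ty": 0,"tz": 0.1,"rx": 0,"ry": 0,"rz": 0,"gripper": -1},
  {"tx": 0,"ty": 0,"tz": 0.1,"rx": 0,"ry": 0,"rz": 0,"gripper": -1},
  {"tx": 0,"ty": 0,"tz": 0,"rx": 0,"ry": 0,"rz": 0,"gripper": -1},
  {"tx": 0,"ty": 0,"tz": 0,"rx": 0,"ry": 0,"rz": 0,"gripper": -1},
])

```text
clock: 5.0
eef_pos: [595.6, 35.3, 42.2]
tcp_rot: [-3.142, -0.0, 3.117]
contact_force: [1.1, -0.6, 0.2]
opening: 0.001
```

Request:
move_arm([
  {"tx": 0,"ty": 0,"tz": 0.05,"rx": 0,"ry": 0,"rz": 0,"gripper": -1},
  {"tx": 0,"ty": 0,"tz": 0.05,"rx": 0,"ry": 0,"rz": 0,"gripper": -1},
  {"tx": 0,"ty": 0,"tz": 0,"rx": 0,"ry": 0,"rz": 0,"gripper": -1},
  {"tx": 0,"ty": 0,"tz": 0,"rx": 0,"ry": 0,"rz": 0,"gripper": -1},
])

```text
clock: 5.4
eef_pos: [595.6, 35.3, 41.3]
tcp_rot: [3.142, -0.0, 3.117]
contact_force: [0.4, -0.7, 0.2]
opening: 0.0
```

Request:
move_arm([
  {"tx": 0,"ty": 0,"tz": 0.05,"rx": 0,"ry": 0,"rz": 0,"gripper": -1},
  {"tx": 0,"ty": 0,"tz": 0.05,"rx": 0,"ry": 0,"rz": 0,"gripper": -1},
  {"tx": 0,"ty": 0,"tz": 0,"rx": 0,"ry": 0,"rz": 0,"gripper": -1},
  {"tx": 0,"ty": 0,"tz": 0,"rx": 0,"ry": 0,"rz": 0,"gripper": -1},
])

```text
clock: 5.8
eef_pos: [595.7, 35.3, 40.4]
tcp_rot: [-3.142, 0.0, 3.117]
contact_force: [-0.4, -0.2, 1.6]
opening: -0.001
```

Request:
move_arm([
  {"tx": 0,"ty": 0,"tz": 0.03,"rx": 0,"ry": 0,"rz": 0,"gripper": -1},
  {"tx": 0,"ty": 0,"tz": 0.02,"rx": 0,"ry": 0,"rz": 0,"gripper": -1},
  {"tx": 0,"ty": 0,"tz": 0,"rx": 0,"ry": 0,"rz": 0,"gripper": -1},
  {"tx": 0,"ty": 0,"tz": 0,"rx": 0,"ry": 0,"rz": 0,"gripper": -1},
])

```text
clock: 6.2
eef_pos: [595.6, 35.3, 39.9]
tcp_rot: [-3.142, -0.0, 3.117]
contact_force: [-0.7, -0.1, 3.1]
opening: 0.002
```

Request:
move_arm([
  {"tx": 0,"ty": 0,"tz": 0.03,"rx": 0,"ry": 0,"rz": 0,"gripper": -1},
  {"tx": 0,"ty": 0,"tz": 0.02,"rx": 0,"ry": 0,"rz": 0,"gripper": -1},
  {"tx": 0,"ty": 0,"tz": 0,"rx": 0,"ry": 0,"rz": 0,"gripper": -1},
  {"tx": 0,"ty": 0,"tz": 0,"rx": 0,"ry": 0,"rz": 0,"gripper": -1},
])

```text
clock: 6.6
eef_pos: [595.5, 35.3, 39.4]
tcp_rot: [-3.142, -0.0, 3.117]
contact_force: [-1.6, 0.2, 5.6]
opening: 0.0
```

Request:
move_arm([
  {"tx": 0,"ty": 0,"tz": 0.05,"rx": 0,"ry": 0,"rz": 0,"gripper": -1},
  {"tx": 0,"ty": 0,"tz": 0.05,"rx": 0,"ry": 0,"rz": 0,"gripper": -1},
  {"tx": 0,"ty": 0,"tz": 0,"rx": 0,"ry": 0,"rz": 0,"gripper": -1},
  {"tx": 0,"ty": 0,"tz": 0,"rx": 0,"ry": 0,"rz": 0,"gripper": -1},
])

```text
clock: 7.0
eef_pos: [595.5, 35.3, 38.6]
tcp_rot: [-3.142, -0.0, 3.117]
contact_force: [-3.3, 0.4, 7.1]
opening: 0.002
```

Request:
move_arm([
  {"tx": 0,"ty": 0,"tz": 0.05,"rx": 0,"ry": 0,"rz": 0,"gripper": -1},
  {"tx": 0,"ty": 0,"tz": 0,"rx": 0,"ry": 0,"rz": 0,"gripper": -1},
  {"tx": 0,"ty": 0,"tz": 0,"rx": 0,"ry": 0,"rz": 0,"gripper": -1},
  {"tx": 0,"ty": 0,"tz": 0,"rx": 0,"ry": 0,"rz": 0,"gripper": -1},
  {"tx": 0,"ty": 0,"tz": 0,"rx": 0,"ry": 0,"rz": 0,"gripper": -1},
])

```text
clock: 7.5
eef_pos: [595.5, 35.3, 38.2]
tcp_rot: [-3.142, -0.0, 3.117]
contact_force: [-3.3, 0.3, 10.6]
opening: 0.003
```

Request:
move_arm([
  {"tx": 0,"ty": 0,"tz": 0.05,"rx": 0,"ry": 0,"rz": 0,"gripper": -1},
  {"tx": 0,"ty": 0,"tz": 0.05,"rx": 0,"ry": 0,"rz": 0,"gripper": -1},
  {"tx": 0,"ty": 0,"tz": 0,"rx": 0,"ry": 0,"rz": 0,"gripper": -1},
  {"tx": 0,"ty": 0,"tz": 0,"rx": 0,"ry": 0,"rz": 0,"gripper": -1},
  {"tx": 0,"ty": 0,"tz": 0,"rx": 0,"ry": 0,"rz": 0,"gripper": -1},
])

```text
clock: 8.0
eef_pos: [595.4, 35.3, 37.5]
tcp_rot: [3.142, -0.0, 3.117]
contact_force: [-5.1, -0.5, 13.6]
opening: -0.001
```

Request:
move_arm([
  {"tx": 0,"ty": 0,"tz": 0.05,"rx": 0,"ry": 0,"rz": 0,"gripper": -1},
  {"tx": 0,"ty": 0,"tz": 0,"rx": 0,"ry": 0,"rz": 0,"gripper": -1},
  {"tx": 0.1,"ty": 0,"tz": 0.002,"rx": 0,"ry": 0,"rz": 0,"gripper": -1},
  {"tx": 0.2,"ty": 0,"tz": 0.004,"rx": 0,"ry": 0,"rz": 0,"gripper": -1},
  {"tx": 0.2,"ty": 0,"tz": 0.004,"rx": 0,"ry": 0,"rz": 0,"gripper": -1},
  {"tx": 0.2,"ty": 0,"tz": 0.004,"rx": 0,"ry": 0,"rz": 0,"gripper": -1},
  {"tx": 0.2,"ty": 0,"tz": 0.004,"rx": 0,"ry": 0,"rz": 0,"gripper": -1},
  {"tx": 0.1,"ty": 0,"tz": 0.002,"rx": 0,"ry": 0,"rz": 0,"gripper": -1},
])

```text
clock: 8.8
eef_pos: [589.2, 35.6, 37.8]
tcp_rot: [3.141, 0.007, 3.117]
contact_force: [4.6, -0.6, 9.1]
opening: -0.001
```

Request:
move_arm([
  {"tx": 0,"ty": 0,"tz": 0.05,"rx": 0,"ry": 0,"rz": 0,"gripper": -1},
  {"tx": 0,"ty": 0,"tz": 0.03,"rx": 0,"ry": 0,"rz": 0,"gripper": -1},
  {"tx": 0,"ty": 0,"tz": 0,"rx": 0,"ry": 0,"rz": 0,"gripper": -1},
  {"tx": 0,"ty": 0,"tz": 0,"rx": 0,"ry": 0,"rz": 0,"gripper": -1},
])

```text
clock: 9.2
eef_pos: [589.1, 35.6, 37.1]
tcp_rot: [3.141, 0.007, 3.117]
contact_force: [2.8, -0.2, 12.7]
opening: 0.001
```

```bash
python3 w.py w3.png
```

```text
9.2 [589.06943237  35.62078891  37.13319245] [3.14122358 0.00680245 3.11736733] [ 2.83102006 -0.20546031 12.73084607] 0.0014608616099087434
tray_front 0.89 [198. 259.] [562.7  36.3  37.9] [562.   36.7  41. ]
plane [110.7, 187.3, 411.9, 341.2] 21837 [ 2.40430783e-02 -1.46086574e-03  3.85750608e+01] [558.67557267 -38.66898145  32.22285274] [644.29427035 111.26549582  40.67005264]
[[558.2999877929688, -37.5], [641.0, -39.599998474121094], [644.7000122070312, 109.80000305175781], [562.0, 111.80000305175781]]
```

Request:
move_arm([
  {"tx": 0,"ty": 0,"tz": 0.06,"rx": 0,"ry": 0,"rz": 0,"gripper": -1},
  {"tx": 0,"ty": 0,"tz": 0,"rx": 0,"ry": 0,"rz": 0,"gripper": -1},
  {"tx": 0.1,"ty": 0,"tz": 0.002,"rx": 0,"ry": 0,"rz": 0,"gripper": -1},
  {"tx": 0.2,"ty": 0,"tz": 0.005,"rx": 0,"ry": 0,"rz": 0,"gripper": -1},
  {"tx": 0.2,"ty": 0,"tz": 0.005,"rx": 0,"ry": 0,"rz": 0,"gripper": -1},
  {"tx": 0.2,"ty": 0,"tz": 0.005,"rx": 0,"ry": 0,"rz": 0,"gripper": -1},
  {"tx": 0.2,"ty": 0,"tz": 0.005,"rx": 0,"ry": 0,"rz": 0,"gripper": -1},
  {"tx": 0.1,"ty": 0,"tz": 0.003,"rx": 0,"ry": 0,"rz": 0,"gripper": -1},
])

```text
clock: 10.2
eef_pos: [579.8, 35.9, 36.6]
tcp_rot: [3.141, 0.008, 3.117]
contact_force: [4.6, -1.3, 12.6]
opening: -0.002
```

Request:
move_arm([
  {"tx": 0,"ty": 0,"tz": 0.06,"rx": 0,"ry": 0,"rz": 0,"gripper": -1},
  {"tx": 0.1,"ty": 0,"tz": 0.003,"rx": 0,"ry": 0,"rz": 0,"gripper": -1},
  {"tx": 0.2,"ty": 0,"tz": 0.005,"rx": 0,"ry": 0,"rz": 0,"gripper": -1},
  {"tx": 0.2,"ty": 0,"tz": 0.005,"rx": 0,"ry": 0,"rz": 0,"gripper": -1},
  {"tx": 0.2,"ty": 0,"tz": 0.005,"rx": 0,"ry": 0,"rz": 0,"gripper": -1},
  {"tx": 0.2,"ty": 0,"tz": 0.005,"rx": 0,"ry": 0,"rz": 0,"gripper": -1},
  {"tx": 0.2,"ty": 0,"tz": 0.005,"rx": 0,"ry": 0,"rz": 0,"gripper": -1},
  {"tx": 0.2,"ty": 0,"tz": 0.005,"rx": 0,"ry": 0,"rz": 0,"gripper": -1},
])

```text
clock: 11.0
eef_pos: [567.2, 36.2, 35.9]
tcp_rot: [3.141, 0.009, 3.117]
contact_force: [4.4, 0.2, 15.7]
opening: -0.001
```

Request:
move_arm([
  {"tx": 0.2,"ty": 0,"tz": 0.005,"rx": 0,"ry": 0,"rz": 0,"gripper": -1},
  {"tx": 0.2,"ty": 0,"tz": 0.005,"rx": 0,"ry": 0,"rz": 0,"gripper": -1},
  {"tx": 0.2,"ty": 0,"tz": 0.005,"rx": 0,"ry": 0,"rz": 0,"gripper": -1},
  {"tx": 0.2,"ty": 0,"tz": 0.005,"rx": 0,"ry": 0,"rz": 0,"gripper": -1},
  {"tx": 0.2,"ty": 0,"tz": 0.005,"rx": 0,"ry": 0,"rz": 0,"gripper": -1},
  {"tx": 0.2,"ty": 0,"tz": 0.005,"rx": 0,"ry": 0,"rz": 0,"gripper": -1},
  {"tx": 0.2,"ty": 0,"tz": 0.005,"rx": 0,"ry": 0,"rz": 0,"gripper": -1},
])

```text
clock: 11.7
eef_pos: [553.3, 36.6, 35.5]
tcp_rot: [3.141, 0.009, 3.117]
contact_force: [5.0, -0.9, 15.6]
opening: -0.003
```

Request:
move_arm([
  {"tx": 0.2,"ty": 0,"tz": 0.005,"rx": 0,"ry": 0,"rz": 0,"gripper": -1},
  {"tx": 0.2,"ty": 0,"tz": 0.005,"rx": 0,"ry": 0,"rz": 0,"gripper": -1},
  {"tx": 0.2,"ty": 0,"tz": 0.005,"rx": 0,"ry": 0,"rz": 0,"gripper": -1},
  {"tx": 0.2,"ty": 0,"tz": 0.005,"rx": 0,"ry": 0,"rz": 0,"gripper": -1},
  {"tx": 0.2,"ty": 0,"tz": 0.005,"rx": 0,"ry": 0,"rz": 0,"gripper": -1},
  {"tx": 0.2,"ty": 0,"tz": 0.005,"rx": 0,"ry": 0,"rz": 0,"gripper": -1},
  {"tx": 0.2,"ty": 0,"tz": 0.005,"rx": 0,"ry": 0,"rz": 0,"gripper": -1},
  {"tx": 0.2,"ty": 0,"tz": 0.005,"rx": 0,"ry": 0,"rz": 0,"gripper": -1},
  {"tx": 0.2,"ty": 0,"tz": 0.005,"rx": 0,"ry": 0,"rz": 0,"gripper": -1},
])

```text
clock: 12.6
eef_pos: [535.4, 37.1, 35.0]
tcp_rot: [3.141, 0.009, 3.117]
contact_force: [4.9, 0.2, 15.1]
opening: -0.002
```

```bash
python3 w.py w4.png
```

```text
12.6 [535.4157646   37.05022504  35.02617727] [3.14096237 0.00940984 3.11735984] [ 4.91733494  0.20295336 15.12774424] -0.0016090916354038567
tray_front 0.75 [194. 256.] [507.7  36.7  33.2] [505.8  36.9  41. ]
plane [108.3, 187.6, 410.2, 341.0] 21948 [ 2.36557823e-02 -1.83005004e-03  3.86915750e+01] [505.07002248 -37.33133054  31.06584946] [590.80853498 112.19128315  39.42254833]
[[504.8999938964844, -36.29999923706055], [588.0999755859375, -38.0], [591.0999755859375, 110.9000015258789], [508.0, 112.5999984741211]]
```

Request:
move_arm([
  {"tx": 0.2,"ty": 0,"tz": 0.006,"rx": 0,"ry": 0,"rz": 0,"gripper": -1},
  {"tx": 0.2,"ty": 0,"tz": 0.006,"rx": 0,"ry": 0,"rz": 0,"gripper": -1},
  {"tx": 0.2,"ty": 0,"tz": 0.006,"rx": 0,"ry": 0,"rz": 0,"gripper": -1},
  {"tx": 0.2,"ty": 0,"tz": 0.006,"rx": 0,"ry": 0,"rz": 0,"gripper": -1},
  {"tx": 0.2,"ty": 0,"tz": 0.006,"rx": 0,"ry": 0,"rz": 0,"gripper": -1},
  {"tx": 0.2,"ty": 0,"tz": 0.006,"rx": 0,"ry": 0,"rz": 0,"gripper": -1},
  {"tx": 0.2,"ty": 0,"tz": 0.006,"rx": 0,"ry": 0,"rz": 0,"gripper": -1},
  {"tx": 0.2,"ty": 0,"tz": 0.006,"rx": 0,"ry": 0,"rz": 0,"gripper": -1},
  {"tx": 0.2,"ty": 0,"tz": 0.006,"rx": 0,"ry": 0,"rz": 0,"gripper": -1},
  {"tx": 0.2,"ty": 0,"tz": 0.006,"rx": 0,"ry": 0,"rz": 0,"gripper": -1},
  {"tx": 0.2,"ty": 0,"tz": 0.006,"rx": 0,"ry": 0,"rz": 0,"gripper": -1},
  {"tx": 0.2,"ty": 0,"tz": 0.006,"rx": 0,"ry": 0,"rz": 0,"gripper": -1},
])

```text
clock: 14.0
eef_pos: [511.6, 37.7, 34.3]
tcp_rot: [3.141, 0.01, 3.117]
contact_force: [4.6, -0.7, 17.5]
opening: -0.005
```

Request:
move_arm([
  {"tx": 0.1,"ty": 0,"tz": -0.02,"rx": 0,"ry": 0,"rz": 0,"gripper": -1},
  {"tx": 0.15,"ty": 0,"tz": 0.002,"rx": 0,"ry": 0,"rz": 0,"gripper": -1},
  {"tx": 0.15,"ty": 0,"tz": 0.003,"rx": 0,"ry": 0,"rz": 0,"gripper": -1},
  {"tx": 0.15,"ty": 0,"tz": 0.003,"rx": 0,"ry": 0,"rz": 0,"gripper": -1},
  {"tx": 0.15,"ty": 0,"tz": 0.003,"rx": 0,"ry": 0,"rz": 0,"gripper": -1},
])

```text
clock: 14.5
eef_pos: [505.0, 37.9, 34.4]
tcp_rot: [3.141, 0.01, 3.117]
contact_force: [9.4, -0.6, 16.8]
opening: -0.003
```

Request:
move_arm([
  {"tx": 0.1,"ty": 0,"tz": 0.002,"rx": 0,"ry": 0,"rz": 0,"gripper": -1},
  {"tx": 0.1,"ty": 0,"tz": 0.002,"rx": 0,"ry": 0,"rz": 0,"gripper": -1},
  {"tx": 0,"ty": 0,"tz": 0,"rx": 0,"ry": 0,"rz": 0,"gripper": -1},
])

```text
clock: 14.8
eef_pos: [504.3, 38.0, 34.6]
tcp_rot: [3.141, 0.013, 3.117]
contact_force: [8.7, -0.3, 14.9]
opening: -0.001
```

```bash
python3 w.py w5.png; python3 - <<'E'
from h import *
im,dep=r.grab_frame('top'); print([ (d['confidence'],d['bbox']) for d in r.cut_out('tray','top')[:1]])
E
```

```text
14.8 [504.26220646  37.98076471  34.63664185] [3.14062733 0.01281601 3.1174525 ] [ 8.71437439 -0.33999006 14.86535701] -0.0009835070599764292
tray_front 0.61 [199. 256.] [478.4  37.6  36.8] [477.   37.8  41. ]
plane [109.2, 191.8, 410.4, 338.7] 21437 [ 2.18281879e-02 -1.29646613e-03  3.88250450e+01] [474.94945296 -36.46279141  30.71111489] [560.59495689 113.57188679  38.82680459]
[[474.5, -35.20000076293945], [556.9000244140625, -37.5], [561.0, 111.4000015258789], [478.6000061035156, 113.5999984741211]]
[(0.88, [227.5, 158.8, 273.8, 208.2])]
```

Request:
move_arm([
  {"tx": 0,"ty": 0,"tz": -0.5,"rx": 0,"ry": 0,"rz": 0,"gripper": -1},
  {"tx": 0,"ty": 0,"tz": -1.5,"rx": 0,"ry": 0,"rz": 0,"gripper": -1},
  {"tx": 0,"ty": 0,"tz": -2.5,"rx": 0,"ry": 0,"rz": 0,"gripper": -1},
  {"tx": -0.65,"ty": -2.3,"tz": -2.6,"rx": 0,"ry": 0,"rz": 0,"gripper": -1},
  {"tx": -0.65,"ty": -2.3,"tz": -2.6,"rx": 0,"ry": 0,"rz": 0,"gripper": -1},
  {"tx": -0.65,"ty": -2.3,"tz": -2.6,"rx": 0,"ry": 0,"rz": 0,"gripper": -1},
  {"tx": -0.65,"ty": -2.3,"tz": -2.6,"rx": 0,"ry": 0,"rz": 0,"gripper": -1},
  {"tx": -0.65,"ty": -2.3,"tz": -2.6,"rx": 0,"ry": 0,"rz": 0,"gripper": -1},
  {"tx": -0.65,"ty": -2.3,"tz": -2.6,"rx": 0,"ry": 0,"rz": 0,"gripper": -1},
  {"tx": 0,"ty": 0,"tz": 0,"rx": 0,"ry": 0,"rz": 0,"gripper": -1},
  {"tx": 0,"ty": 0,"tz": 0,"rx": 0,"ry": 0,"rz": 0,"gripper": -1},
  {"tx": 0,"ty": 0,"tz": 0,"rx": 0,"ry": 0,"rz": 0,"gripper": -1},
])

```text
clock: 16.3
eef_pos: [532.3, -100.5, 231.7]
tcp_rot: [3.141, -0.002, 3.117]
contact_force: [0.1, 0.8, -0.2]
opening: -0.001
```

```bash
cat > w2.py <<'E'
from h import *
import sys
T=pose(); s=r.sense(); im,dep=r.grab_frame('wrist'); save(sys.argv[1],im); np.save('wd.npy',dep); np.save('wT.npy',T); m,C=cam('wrist',T); P=cloud(m,C,dep)
print(s['clock'],s['eef_pos'].round(1),s['tcp_rot'].round(4),s['contact_force'].round(1),s['opening'])
for q,h in(('tray_front',36),('tray_pocket',39.5),('vial_center',29),('vial_foot',6)):
    for d in r.place_of(q,'wrist')[:2]:
        a,b=d['location'];print(q,round(d['confidence'],2),np.round(d['location'],1),P[np.clip(int(a),0,383),np.clip(int(b),0,511)].round(1),onplane(m,C,b,a,h).round(1))
for n in('vial_center','stand'):
  for d in r.cut_out(n,'wrist')[:1]:
    q=P[d['mask']&(dep>0)]; print(n,d['bbox'],np.percentile(q,[2,50,98],axis=0).round(1).tolist())
E
python3 w2.py w6.png
```

```text
16.3 [ 532.3 -100.5  231.7] [ 3.1410e+00 -2.1000e-03  3.1175e+00] [ 0.1  0.8 -0.2] -0.001165492193918768
tray_front 0.82 [116.5 379.9] [476.   41.   22.7] [476.   36.8  36. ]
tray_pocket 0.6 [262.6 365.4] [660.2  36.5  30.6] [655.9  33.5  39.5]
vial_center 0.59 [155.3 126.4] [ 510.4 -246.2   48.9] [ 513.7 -254.8   29. ]
vial_foot 0.96 [152.7 134.8] [ 510.  -245.1   29.4] [ 514.1 -254.2    6. ]
vial_foot 0.67 [78.1 13.7] [462.7 -99.  373.2] [ 423.1 -384.4    6. ]
vial_center [109.5, 146.4, 142.6, 169.2] [[504.4, -268.9, 9.5], [513.6, -249.8, 47.7], [528.1, -244.2, 52.3]]
stand [84.7, 118.3, 185.3, 187.8] [[475.3, -309.6, -0.5], [511.3, -249.4, 12.8], [554.1, -199.5, 14.5]]
```

View pics/w6.png

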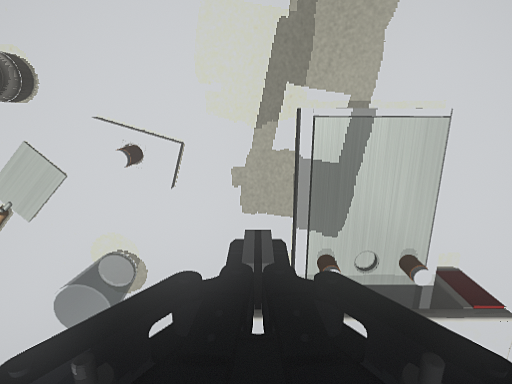

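The picture shows the tray fully out, its front edge at row ~113 against the stop. The empty pocket is at (col 366, row 261) between the two fixed vials, and the stand's vial is at (col 131, row 155). Next I go over the vial with the gripper open.

Request:
move_arm([
  {"tx": 0.38,"ty": -3.86,"tz": 2.3,"rx": 0,"ry": 0,"rz": 0,"gripper": 1},
  {"tx": 0.38,"ty": -3.86,"tz": 2.3,"rx": 0,"ry": 0,"rz": 0,"gripper": 1},
  {"tx": 0.38,"ty": -3.86,"tz": 2.3,"rx": 0,"ry": 0,"rz": 0,"gripper": 1},
  {"tx": 0.38,"ty": -3.86,"tz": 2.3,"rx": 0,"ry": 0,"rz": 0,"gripper": 1},
  {"tx": 0,"ty": 0,"tz": 0,"rx": 0,"ry": 0,"rz": 0,"gripper": 1},
  {"tx": 0,"ty": 0,"tz": 0,"rx": 0,"ry": 0,"rz": 0,"gripper": 1},
  {"tx": 0,"ty": 0,"tz": 0,"rx": 0,"ry": 0,"rz": 0,"gripper": 1},
  {"tx": 0,"ty": 0,"tz": 0,"rx": 0,"ry": 0,"rz": 0,"gripper": 1},
])

```text
clock: 17.45
eef_pos: [515.0, -254.3, 141.9]
tcp_rot: [-3.141, 0.001, 3.119]
contact_force: [0.3, -0.2, 0.2]
opening: 0.998
```

```bash
python3 w2.py w7.png; python3 - <<'E'
from h import *
m,C=cam('wrist',np.load('wT.npy')); P=cloud(m,C,np.load('wd.npy')); q=P.reshape(-1,3)
k=(abs(q[:,0]-514)<40)&(abs(q[:,1]+254)<40)
for a,b in((49,55),(35,49),(20,35)):
    s=q[k&(q[:,2]>a)&(q[:,2]<b)]
    if len(s)>5: print(a,len(s),s.min(0).round(1),s.max(0).round(1),np.array(cv2.minEnclosingCircle(s[:,:2].astype(np.float32))[0]).round(1))
E
```

```text
17.45 [ 515.  -254.3  141.9] [-3.1412e+00  1.2000e-03  3.1185e+00] [ 0.3 -0.2  0.2] 0.9984959532727394
tray_front 0.59 [185.5 252.5] [ 506.9 -259.    51. ] [ 511.3 -258.9   36. ]
tray_front 0.28 [ 85.2 108. ] [ 426.6 -369.6   39.7] [ 426.4 -371.3   36. ]
tray_pocket 0.52 [ 82.7 103.2] [ 425.2 -367.9   50.3] [ 424.8 -373.1   39.5]
vial_center 0.76 [186.6 257.1] [ 508.  -254.9   50.5] [ 514.3 -255.    29. ]
vial_foot 0.59 [179.5 256.4] [ 503.9 -255.7   42.8] [ 513.5 -255.7    6. ]
vial_foot 0.43 [ 83.1 104.8] [ 425.8 -367.7   49.3] [ 422.4 -388.3    6. ]
vial_center [243.8, 170.5, 270.6, 204.8] [[503.8, -264.9, 10.2], [510.7, -254.9, 50.3], [524.5, -244.8, 51.9]]
stand [195.0, 135.0, 321.3, 226.2] [[476.2, -307.8, 6.2], [510.5, -255.8, 12.8], [551.4, -201.4, 14.2]]
49 493 [ 504.2 -265.1   49. ] [ 525.4 -245.1   52.7] [ 514.7 -254.9]
35 119 [ 503.5 -266.4   35.1] [ 521.3 -244.    49. ] [ 514.7 -255.2]
20 80 [ 503.3 -265.9   20. ] [ 513.9 -244.2   34.8] [ 513.4 -255.1]
```

View pics/w7.png

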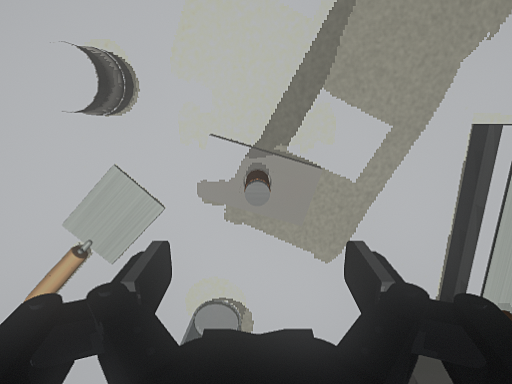

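The picture shows the vial cap at (col 257, row 188), centred between the open fingers, with the stand clear of them.

Request:
move_arm([
  {"tx": 0.03,"ty": -0.07,"tz": 3,"rx": 0,"ry": 0,"rz": 0,"gripper": 1},
  {"tx": 0,"ty": 0,"tz": 3,"rx": 0,"ry": 0,"rz": 0,"gripper": 1},
  {"tx": 0,"ty": 0,"tz": 3,"rx": 0,"ry": 0,"rz": 0,"gripper": 1},
  {"tx": 0,"ty": 0,"tz": 1.8,"rx": 0,"ry": 0,"rz": 0,"gripper": 1},
  {"tx": 0,"ty": 0,"tz": 0.9,"rx": 0,"ry": 0,"rz": 0,"gripper": 1},
  {"tx": 0,"ty": 0,"tz": 0,"rx": 0,"ry": 0,"rz": 0,"gripper": 1},
  {"tx": 0,"ty": 0,"tz": 0,"rx": 0,"ry": 0,"rz": 0,"gripper": 1},
  {"tx": 0,"ty": 0,"tz": 0,"rx": 0,"ry": 0,"rz": 0,"gripper": 1},
])

```text
clock: 18.6
eef_pos: [514.9, -256.3, 25.2]
tcp_rot: [-3.141, 0.002, 3.117]
contact_force: [0.0, -0.4, 0.3]
opening: 1.001
```

Request:
move_arm([
  {"tx": 0,"ty": 0.1,"tz": 0,"rx": 0,"ry": 0,"rz": 0,"gripper": 1},
  {"tx": 0,"ty": 0,"tz": 0,"rx": 0,"ry": 0,"rz": 0,"gripper": -1},
  {"tx": 0,"ty": 0,"tz": 0,"rx": 0,"ry": 0,"rz": 0,"gripper": -1},
  {"tx": 0,"ty": 0,"tz": 0,"rx": 0,"ry": 0,"rz": 0,"gripper": -1},
  {"tx": 0,"ty": 0,"tz": 0,"rx": 0,"ry": 0,"rz": 0,"gripper": -1},
  {"tx": 0,"ty": 0,"tz": 0,"rx": 0,"ry": 0,"rz": 0,"gripper": -1},
  {"tx": 0,"ty": 0,"tz": 0,"rx": 0,"ry": 0,"rz": 0,"gripper": -1},
  {"tx": 0,"ty": 0,"tz": 0,"rx": 0,"ry": 0,"rz": 0,"gripper": -1},
  {"tx": 0,"ty": 0,"tz": 0,"rx": 0,"ry": 0,"rz": 0,"gripper": -1},
], squeeze=35)

```text
clock: 19.5
eef_pos: [514.1, -254.9, 24.2]
tcp_rot: [-3.142, 0.0, 3.117]
contact_force: [-0.5, 1.0, 5.4]
opening: 0.246
```

Request:
move_arm([
  {"tx": 0,"ty": 0,"tz": -0.3,"rx": 0,"ry": 0,"rz": 0,"gripper": -1},
  {"tx": 0,"ty": 0,"tz": -0.7,"rx": 0,"ry": 0,"rz": 0,"gripper": -1},
  {"tx": 0,"ty": 0,"tz": -2,"rx": 0,"ry": 0,"rz": 0,"gripper": -1},
  {"tx": 0,"ty": 0,"tz": -3,"rx": 0,"ry": 0,"rz": 0,"gripper": -1},
  {"tx": 0,"ty": 0,"tz": -3,"rx": 0,"ry": 0,"rz": 0,"gripper": -1},
  {"tx": 0,"ty": 0,"tz": -3,"rx": 0,"ry": 0,"rz": 0,"gripper": -1},
  {"tx": 0,"ty": 0,"tz": 0,"rx": 0,"ry": 0,"rz": 0,"gripper": -1},
  {"tx": 0,"ty": 0,"tz": 0,"rx": 0,"ry": 0,"rz": 0,"gripper": -1},
])

```text
clock: 20.3
eef_pos: [514.4, -255.1, 144.9]
tcp_rot: [-3.141, 0.002, 3.117]
contact_force: [0.2, 0.8, -0.7]
opening: 0.246
```

```bash
python3 w2.py w8.png; python3 - <<'E'
from h import *
T=np.load('wT.npy'); m,C=cam('wrist',T); P=cloud(m,C,np.load('wd.npy')); L=(P-T[:3,3])@T[:3,:3]
d=r.cut_out('vial_center','wrist')
for x in d[:1]:
    q=L[x['mask']&(np.load('wd.npy')>0)]; print(x['confidence'],x['bbox'],np.percentile(q,[2,25,50,75,98],axis=0).round(1).tolist())
E
```

```text
20.3 [ 514.4 -255.1  144.9] [-3.1408e+00  1.6000e-03  3.1173e+00] [ 0.2  0.8 -0.7] 0.24636194113399512
vial_center 0.61 [248.8 257. ] [ 504.5 -255.2  168.5] [ 576.8 -257.5   29. ]
vial_foot 0.95 [230.1 258.1] [ 503.6 -254.8  151. ] [ 567.4 -256.2    6. ]
vial_center [233.6, 213.4, 281.1, 290.6] [[503.9, -265.1, 129.1], [508.7, -255.3, 170.4], [524.0, -245.6, 172.3]]
stand [197.0, 134.6, 322.7, 222.7] [[476.3, -307.9, 3.8], [513.1, -256.0, 12.7], [551.4, -201.9, 14.2]]
0.6 [233.6, 213.4, 281.1, 290.6] [[-9.7, -10.1, -27.5], [-0.7, -4.8, -26.5], [5.7, -0.4, -25.6], [9.0, 4.4, -9.9], [10.5, 9.4, 15.8]]
```

View pics/w8.png

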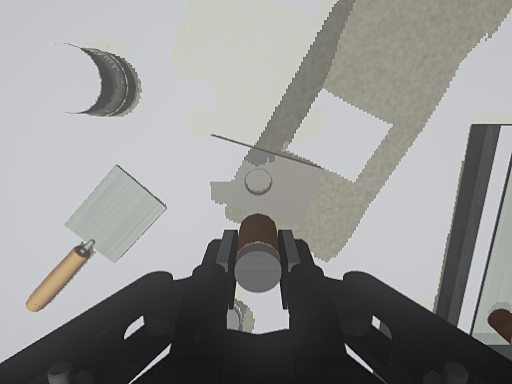

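The vial is held upright between the pads, cap at (col 258, row 262). The emptied socket is visible at (258, 181). I move over the pocket.

Request:
move_arm([
  {"tx": -1.92,"ty": 4.18,"tz": 0,"rx": 0,"ry": 0,"rz": 0,"gripper": -1},
  {"tx": -1.92,"ty": 4.18,"tz": 0,"rx": 0,"ry": 0,"rz": 0,"gripper": -1},
  {"tx": -1.92,"ty": 4.18,"tz": 0,"rx": 0,"ry": 0,"rz": 0,"gripper": -1},
  {"tx": -1.92,"ty": 4.18,"tz": 0,"rx": 0,"ry": 0,"rz": 0,"gripper": -1},
  {"tx": -1.92,"ty": 4.18,"tz": 0,"rx": 0,"ry": 0,"rz": 0,"gripper": -1},
  {"tx": -1.92,"ty": 4.18,"tz": 0,"rx": 0,"ry": 0,"rz": 0,"gripper": -1},
  {"tx": -1.92,"ty": 4.18,"tz": 0,"rx": 0,"ry": 0,"rz": 0,"gripper": -1},
  {"tx": 0,"ty": 0,"tz": 0,"rx": 0,"ry": 0,"rz": 0,"gripper": -1},
  {"tx": 0,"ty": 0,"tz": 0,"rx": 0,"ry": 0,"rz": 0,"gripper": -1},
  {"tx": 0,"ty": 0,"tz": 0,"rx": 0,"ry": 0,"rz": 0,"gripper": -1},
])

```text
clock: 21.7
eef_pos: [654.8, 33.6, 143.6]
tcp_rot: [-3.141, -0.001, 3.117]
contact_force: [-0.0, 0.2, -0.8]
opening: 0.252
```

```bash
python3 w2.py w9.png
```

```text
21.7 [654.8  33.6 143.6] [-3.1412e+00 -1.2000e-03  3.1171e+00] [-0.   0.2 -0.8] 0.2515664118854353
tray_pocket 0.94 [190.2 260.7] [657.4  35.5  29.7] [654.8  36.1  39.5]
vial_center 0.66 [247.8 255.3] [644.8  32.6 166.6] [715.1  29.7  29. ]
vial_foot 0.69 [228.7 260.8] [644.3  34.9 146.6] [705.3  35.4   6. ]
vial_center [234.1, 214.9, 281.3, 290.5] [[644.3, 23.8, 128.4], [649.2, 33.5, 169.1], [664.0, 43.3, 171.0]]
```

View pics/w9.png

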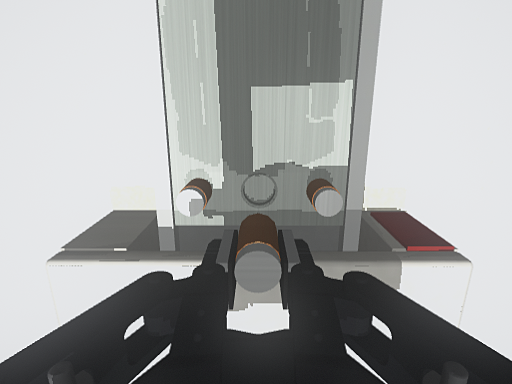

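```bash
python3 - <<'E'
from h import *
T=np.load('wT.npy'); m,C=cam('wrist',T); P=cloud(m,C,np.load('wd.npy')); q=P.reshape(-1,3)
k=(abs(q[:,0]-600)<60)&(abs(q[:,1]-36)<60)&(q[:,2]>30)&(q[:,2]<46)
s=q[k]; c=np.linalg.lstsq(np.c_[s[:,:2]-[655,36],np.ones(len(s))],s[:,2],rcond=None)[0]; print('tray',c)
im=cv2.cvtColor(cv2.imread('pics/w9.png'),cv2.COLOR_BGR2GRAY)[168:212,238:282]
e=cv2.Canny(im,40,90)
for cnt in sorted(cv2.findContours(e,cv2.RETR_LIST,cv2.CHAIN_APPROX_NONE)[0],key=len)[-4:]:
    if len(cnt)>20:
        el=cv2.fitEllipse(cnt); u,v=el[0][0]+238,el[0][1]+168; print(len(cnt),el[1],u,v,onplane(m,C,u,v,c[2]).round(1))
b=q[(q[:,2]<c[2]-6)&(q[:,2]>c[2]-15)&(np.hypot(q[:,0]-655,q[:,1]-36)<20)]; print('bottom',len(b),np.median(b,0) if len(b) else '')
# fixed vial caps
for yy in(-16,88):
    f=q[(abs(q[:,0]-655)<18)&(abs(q[:,1]-yy)<18)&(q[:,2]>c[2]+31)&(q[:,2]<c[2]+41)]
    print('fixed',len(f),np.array(cv2.minEnclosingCircle(f[:,:2].astype(np.float32))).tolist() if 0 else cv2.minEnclosingCircle(f[:,:2].astype(np.float32)))
E
```

```text
tray [ 9.22539668e-03 -7.98046084e-04  3.97068864e+01]
21 (3.0972228050231934, 13.24837875366211) 247.3540382385254 177.7951021194458 [643.4  24.9  39.7]
44 (3.424694061279297, 12.781954765319824) 261.14352798461914 200.40468978881836 [664.   36.3  39.7]
511 (38.74189758300781, 42.73495864868164) 259.53474617004395 190.14586448669434 [654.7  35.1  39.7]
bottom 714 [656.23841015  34.43193278  30.35210425]
fixed 651 ((652.8953857421875, -17.386756896972656), 10.797804832458496)
fixed 651 ((655.92626953125, 86.24093627929688), 10.862464904785156)
```

Request:
move_arm([
  {"tx": 0,"ty": 0.13,"tz": 2.5,"rx": 0,"ry": 0,"rz": 0,"gripper": -1},
  {"tx": 0,"ty": 0,"tz": 2.5,"rx": 0,"ry": 0,"rz": 0,"gripper": -1},
  {"tx": 0,"ty": 0,"tz": 2,"rx": 0,"ry": 0,"rz": 0,"gripper": -1},
  {"tx": 0,"ty": 0,"tz": 1.1,"rx": 0,"ry": 0,"rz": 0,"gripper": -1},
  {"tx": 0,"ty": 0,"tz": 0,"rx": 0,"ry": 0,"rz": 0,"gripper": -1},
  {"tx": 0,"ty": 0,"tz": 0,"rx": 0,"ry": 0,"rz": 0,"gripper": -1},
  {"tx": 0,"ty": 0,"tz": 0,"rx": 0,"ry": 0,"rz": 0,"gripper": -1},
])

```text
clock: 22.75
eef_pos: [656.5, 35.7, 64.3]
tcp_rot: [3.141, 0.002, 3.117]
contact_force: [0.2, -0.4, -0.1]
opening: 0.248
```

Request:
move_arm([
  {"tx": 0,"ty": 0,"tz": 0,"rx": 0,"ry": 0,"rz": 0,"gripper": -1},
  {"tx": 0,"ty": 0,"tz": 0,"rx": 0,"ry": 0,"rz": 0,"gripper": -1},
  {"tx": 0,"ty": 0,"tz": 0,"rx": 0,"ry": 0,"rz": 0,"gripper": -1},
])

```text
clock: 23.05
eef_pos: [655.8, 35.7, 63.5]
tcp_rot: [3.142, 0.001, 3.117]
contact_force: [0.5, -0.6, -0.0]
opening: 0.252
```

```bash
python3 w2.py w10.png
```

```text
23.05 [655.8  35.7  63.5] [3.1415e+00 7.0000e-04 3.1173e+00] [ 0.5 -0.6 -0. ] 0.2519756539489684
tray_pocket 0.9 [225.5 256.6] [645.6  34.9  61.8] [655.2  34.9  39.5]
vial_center 0.86 [246.2 253.3] [646.7  33.6  83.6] [674.3  32.2  29. ]
vial_foot 0.89 [229.5 255.6] [645.   34.5  68.3] [672.4  33.6   6. ]
```

Request:
move_arm([
  {"tx": 0.07,"ty": -0.06,"tz": 0.3,"rx": 0,"ry": 0,"rz": 0,"gripper": -1},
  {"tx": 0,"ty": 0,"tz": 0.3,"rx": 0,"ry": 0,"rz": 0,"gripper": -1},
  {"tx": 0,"ty": 0,"tz": 0.2,"rx": 0,"ry": 0,"rz": 0,"gripper": -1},
  {"tx": 0,"ty": 0,"tz": 0.2,"rx": 0,"ry": 0,"rz": 0,"gripper": -1},
  {"tx": 0,"ty": 0,"tz": 0,"rx": 0,"ry": 0,"rz": 0,"gripper": -1},
  {"tx": 0,"ty": 0,"tz": 0,"rx": 0,"ry": 0,"rz": 0,"gripper": -1},
])

```text
clock: 24.0
eef_pos: [654.8, 35.1, 52.9]
tcp_rot: [-3.142, -0.0, 3.117]
contact_force: [0.8, -0.2, -0.4]
opening: 0.242
```

Request:
move_arm([
  {"tx": 0,"ty": 0,"tz": 0.1,"rx": 0,"ry": 0,"rz": 0,"gripper": -1},
  {"tx": 0,"ty": 0,"tz": 0.1,"rx": 0,"ry": 0,"rz": 0,"gripper": -1},
  {"tx": 0,"ty": 0,"tz": 0.1,"rx": 0,"ry": 0,"rz": 0,"gripper": -1},
  {"tx": 0,"ty": 0,"tz": 0,"rx": 0,"ry": 0,"rz": 0,"gripper": -1},
  {"tx": 0,"ty": 0,"tz": 0,"rx": 0,"ry": 0,"rz": 0,"gripper": -1},
])

```text
clock: 24.5
eef_pos: [654.8, 35.1, 50.0]
tcp_rot: [-3.142, -0.0, 3.117]
contact_force: [-0.2, -0.6, -1.1]
opening: 0.248
```

Request:
move_arm([
  {"tx": 0,"ty": 0,"tz": 0.07,"rx": 0,"ry": 0,"rz": 0,"gripper": -1},
  {"tx": 0,"ty": 0,"tz": 0.08,"rx": 0,"ry": 0,"rz": 0,"gripper": -1},
  {"tx": 0,"ty": 0,"tz": 0,"rx": 0,"ry": 0,"rz": 0,"gripper": -1},
  {"tx": 0,"ty": 0,"tz": 0,"rx": 0,"ry": 0,"rz": 0,"gripper": -1},
])

```text
clock: 24.9
eef_pos: [655.0, 35.1, 48.8]
tcp_rot: [3.142, 0.0, 3.117]
contact_force: [-0.8, -0.5, 2.8]
opening: 0.251
```

Request:
move_arm([
  {"tx": 0,"ty": 0,"tz": 0.04,"rx": 0,"ry": 0,"rz": 0,"gripper": -1},
  {"tx": 0,"ty": 0,"tz": 0,"rx": 0,"ry": 0,"rz": 0,"gripper": -1},
  {"tx": 0,"ty": 0,"tz": 0,"rx": 0,"ry": 0,"rz": 0,"gripper": -0.4},
  {"tx": 0,"ty": 0,"tz": 0,"rx": 0,"ry": 0,"rz": 0,"gripper": -0.2},
  {"tx": 0,"ty": 0,"tz": 0,"rx": 0,"ry": 0,"rz": 0,"gripper": -0.2},
  {"tx": 0,"ty": 0,"tz": 0,"rx": 0,"ry": 0,"rz": 0,"gripper": -0.2},
])

```text
clock: 25.5
eef_pos: [654.7, 35.1, 48.0]
tcp_rot: [-3.142, -0.0, 3.117]
contact_force: [0.8, -0.4, 0.9]
opening: 0.395
```

```bash
python3 w2.py w11.png
```

```text
25.5 [654.7  35.1  48. ] [-3.1416e+00 -2.0000e-04  3.1173e+00] [ 0.8 -0.4  0.9] 0.39494064116832717
vial_center 0.57 [249.1 258.3] [643.8  35.4  74.6] [667.4  35.1  29. ]
vial_foot 0.93 [229.1 259.6] [644.5  35.9  51.5] [664.3  36.    6. ]
vial_center [232.7, 215.4, 281.5, 292.3] [[643.9, 25.0, 33.4], [648.6, 34.9, 75.3], [663.0, 44.3, 77.2]]
```

View pics/w11.png

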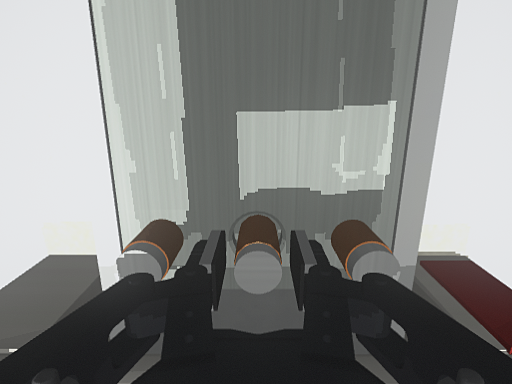

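The vial stands upright in the pocket ring (col 258, row 230) with a gap to both pads. Its cap is at z≈76, level with the fixed vials. I retreat straight up.

Request:
move_arm([
  {"tx": 0,"ty": 0,"tz": -0.5,"rx": 0,"ry": 0,"rz": 0,"gripper": -0.2},
  {"tx": 0,"ty": 0,"tz": -1,"rx": 0,"ry": 0,"rz": 0,"gripper": -0.2},
  {"tx": 0,"ty": 0,"tz": -1.5,"rx": 0,"ry": 0,"rz": 0,"gripper": -0.2},
  {"tx": 0,"ty": 0,"tz": -2.5,"rx": 0,"ry": 0,"rz": 0,"gripper": -0.2},
  {"tx": 0,"ty": 0,"tz": -3,"rx": 0,"ry": 0,"rz": 0,"gripper": -0.2},
  {"tx": 0,"ty": 0,"tz": -3,"rx": 0,"ry": 0,"rz": 0,"gripper": -0.2},
  {"tx": 0,"ty": 0,"tz": 0,"rx": 0,"ry": 0,"rz": 0,"gripper": -0.2},
  {"tx": 0,"ty": 0,"tz": 0,"rx": 0,"ry": 0,"rz": 0,"gripper": -0.2},
])

```text
clock: 26.65
eef_pos: [655.5, 35.1, 165.0]
tcp_rot: [3.141, 0.003, 3.117]
contact_force: [0.1, -0.2, 0.3]
opening: 0.399
```

```bash
python3 w2.py w12.png;  python3 - <<'E'
from h import *
T=np.load('wT.npy'); m,C=cam('wrist',T); q=cloud(m,C,np.load('wd.npy')).reshape(-1,3)
for yy in(-17,35,86):
    f=q[(abs(q[:,0]-655)<18)&(abs(q[:,1]-yy)<18)&(q[:,2]>68)&(q[:,2]<85)]
    if len(f): print('cap',yy,len(f),np.median(f[:,2]),cv2.minEnclosingCircle(f[:,:2].astype(np.float32)))
im=cv2.imread('pics/w12.png'); t,_=r.grab_frame('top'); cv2.imwrite('pics/fin.png',np.hstack([im[100:340,110:400],cv2.cvtColor(t,cv2.COLOR_RGB2BGR)[60:300,100:450]]))
E
```

```text
26.65 [655.5  35.1 165. ] [3.1414e+00 2.8000e-03 3.1173e+00] [ 0.1 -0.2  0.3] 0.398563955764767
tray_pocket 0.63 [183.4 256.2] [645.3  33.8  76.3] [655.3  33.6  39.5]
vial_center 0.66 [187.  254.5] [648.7  32.1  75.9] [661.6  31.7  29. ]
vial_foot 0.62 [179.1 256.9] [644.4  33.8  66.5] [659.4  34.    6. ]
vial_center [243.7, 172.0, 270.4, 204.9] [[644.3, 25.3, 36.9], [650.6, 34.6, 75.7], [663.6, 44.2, 77.3]]
stand [0.0, 17.7, 9.3, 86.1] [[503.7, -212.0, -1.1], [527.3, -201.8, 3.4], [558.0, -194.1, 8.2]]
cap -17 584 76.15391997184555 ((652.8992919921875, -17.27019691467285), 11.090563774108887)
cap 35 553 76.02631943942819 ((654.667724609375, 34.53643035888672), 10.883927345275879)
cap 86 588 75.98463747264888 ((655.5003662109375, 86.13118743896484), 11.20215129852295)
```

View pics/fin.png

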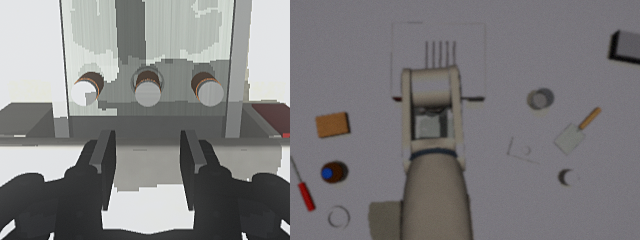

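```bash
python3 - <<'E'
from h import *
T=np.load('wT.npy'); m,C=cam('wrist',T); q=cloud(m,C,np.load('wd.npy')).reshape(-1,3)
for y0 in(-90,-60,130,160):
    f=q[(abs(q[:,1]-y0)<8)&(q[:,2]>98)&(q[:,2]<112)&(q[:,0]>640)]
    if len(f): print(y0,len(f),np.percentile(f[:,0],[0,1,5]).round(1))
    f=q[(abs(q[:,1]-y0)<8)&(q[:,2]>20)&(q[:,2]<95)&(q[:,0]>660)&(q[:,0]<700)]
    if len(f): print('  face',len(f),np.median(f[:,0]).round(1))
E
```

```text
-90 1188 [682.6 683.6 684.5]
  face 569 684.5
-60 933 [684.6 685.  685.5]
  face 645 687.3
130 899 [689.4 690.  690.6]
  face 552 690.7
160 1103 [689.6 690.2 690.9]
  face 623 688.2
```

```bash
python3 -c "
from rig import r
r.sign_off()"
```

```text
the job is handed in; nothing more can be done
```

The tray is drawn out against its front stop, and the vial is standing upright in the middle pocket, released and clear of the gripper. I handed the job in at about 27 s.

- **Tray:** I pressed with the closed fingers and dragged it about 90 mm. The press read about 15 to 17.5 N for most of the drag. It read only 9 to 13 N over the first 16 mm, but the tray moved with the fingers and I saw no slip. The highest reading at the end of a move was 17.5 N. The sideways force rose from about 5 N to 9 N when the tray met the stop.
- **Vial:** I gripped it near the cap and moved it over the pocket. I lowered it until it touched the bottom at 2.8 N, then opened the fingers part way and lifted straight up.

**Last checks**
- The pocket lies about 32 mm in front of the hood when both are measured with the wrist camera, which is the figure for fully out. The earlier overhead camera estimate of the hood front was 4 to 5 mm different, so I relied on the wrist camera and the force rise at the stop.
- The vial's cap is at z = 76.0 mm, level with the two fixed vials, and within about 1 mm of midway between them. That means it is fully down and upright.
- The gripper touches nothing, and the other things on the bench look undisturbed in the final overhead picture.

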